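# Seat a crock's nested lids, then take the outer cover off alone

### The arm

A 6-joint arm with a two-finger parallel gripper is mounted at the origin on a cart in front of the work surface, level with it; the furniture and walls round the work are solid. World frame = base frame: x ahead of the robot, y to its left, z up, the work surface at z = 0. Lengths are in m, angles in degrees, forces in N, time in s.
With the tool pointing down it reaches from about 0.3 to 0.875 m from the base axis. Payload 6.4 kg.
Tool frame: the origin (TCP) lies where the fingers leave the gripper's body, on its centre line; the fingertips stand 64 mm ahead of it and the grasp point (between the pads) lies 45 mm ahead of it; z points along the fingers, y is the direction in which the jaws open and shut (so a half turn about z gives the same grasp; the last joint's range is limited). The gripper opens to 88 mm and grips with 3 to 60 N. Pads are 18 mm wide; open, the fingers measure 123 mm over their backs; the gripper's body (75 mm by 187 mm) begins 45 mm behind the grasp point.
Start: joints at [-79.315, 10.359, 92.074, -0, 77.567, -11.82], TCP at [0.22, -0.531, 0.303] pointing down, gripper open.
Joint ranges: [-171.53, 171.53], [-51.25, 118.39], [17.06, 147.69], [-65.23, 245.23], [0, 150.52], [-178.68, 178.68]. Speed limits (degrees/s): [147.25, 147.25, 172.46, 180, 180, 180].

### API

Orientations are given as a 3x3 rotation matrix whose columns are the frame's x, y, z axes.
In Python, from plant import arm, viewer gives the robot as it stands. The module is installed in compiled form; this text tells all that it offers. Calls block until the motion is done:
- arm.move_ptp(position, orientation): joint-space move of the TCP to a pose.
- arm.line_to(position, orientation=None, max_speed=0.15, stop_force=None): straight line of the TCP; orientation=None keeps the orientation; max_speed is the mean speed in m/s. With stop_force (N) it stops when the force on the tool has changed by that much, and returns True; else False.
- arm.set_joints(angles): joint-space move.
- arm.set_gripper(opening): finger opening in m; the grip force is fixed at half the most; returns when the fingers have stopped.
- arm.sleep(seconds).
- arm.inverse_kinematics(position, orientation): joint angles nearest the present ones, or None.
- viewer.capture(name): name is "side" or "top" or "wrist"; returns (picture, depth): 420x560x3 uint8, red, green, blue; 420x560 float32, m along the optical axis (not along the pixel's ray), 0 where there is no reading.
- viewer.camera_model(name): a dict with "K" (3x3 intrinsics, pixels), "rvec" (rotation vector, rad) and "tvec" (3), from world to camera coordinates, as OpenCV has them. Camera axes: x right, y down, z forward; pixel columns grow to the right and rows downward; lengths in m; the calibration is good to about 2 mm. The wrist camera is an equidistant fisheye: a pixel r from the principal point sees the ray r / f radians off the axis. A picture is of the moment at which its call begins: read the wrist's pose just before it. camera_model takes no time and is no camera call; for the wrist camera it gives the pose at the moment of the call.
A pose or a line that the arm cannot do raises arm.Unreachable and nothing moves.
- arm.finish_job(): hands the job in, once; it reports no verdict.
Readings, each from a call of its own:
- arm.current_clock(): time.
- arm.current_q(): joint angles.
- arm.current_qvel(): joint speeds.
- arm.current_effort(): joint torques, N m.
- arm.current_position(): TCP position.
- arm.current_tcp_rot(): TCP orientation.
- arm.current_contact_force(): force on the tool from outside, world axes, zero at the start.
- arm.current_ft_torque(): the same for the moment, N m.
- arm.current_finger_gap(): finger opening in m.
Only numpy, scipy, OpenCV 4.12 (cv2) and the standard library are available. Lean on these libraries where they do the work, as an engineer would, in place of code of your own. Each camera call takes 0.05 s, during which the arm holds its last target. There are 200 camera calls.

### The job

Put the nested lid set on the open crock in one piece: carry both lids together by the inner lid's wooden knob, lower them gently until the inner lid is fully home on the crock's neck, and let go. Then take hold of the outer cover by its collar and lift it off alone for washing, leaving the inner lid closed on the crock, undisturbed. Finish still holding the cover up in the air, with its lower edge about 5 cm above the inner lid's knob; do not shove the crock about or disturb the mug, spice jar and small tin.

Things in the scene. Friction and masses are not known exactly. Their poses are not given: they have to be found in the camera images.
- crock: White stoneware crock, open at the top, loose, heavy (1.6 kg), 100 mm in diameter, 85 mm tall. Origin: centre of its underside, z up. Body radius 50 mm up to 55 mm high, shoulder sloping in to 65 mm, then an upright neck of outer radius 34 mm from 65 to 79 mm, tapered to 32 mm at the rim at 85 mm.
- crock_rim (a point): Centre of the crock's open mouth, in the plane of its rim, 85 mm above its underside.
- lid_mat: Round wooden mat, fixed, 136 mm in diameter, 10 mm thick, on which the lid set stands at the start; it and the crock may be on either side. Behind both stands a tall dresser, its flat front 0.57 m ahead of the robot base: swing round near the robot. Origin: centre of its underside.
- inner_lid: Inner lid: steel cap 80 mm in diameter, 140 g. Origin: centre of its skirt's lower edge, z up. Skirt (inner radius 36.5 mm, 18 mm deep) slips over the crock's neck; plate (18 to 22 mm) rests on the crock's rim: home, its origin is 67 mm above the crock's underside. On a 14 mm thick stem stands a round wooden knob, 20 mm in diameter, from 47 to 74 mm.
- inner_knob (a point): Centre of the top face of the inner lid's knob, 74 mm above the inner lid's lower edge. The knob can be gripped over the 24 mm below this point; gripping it lifts both lids, as the cover rests on the inner lid.
- outer_cover: Outer cover: white stoneware, 96 mm in diameter, 200 g, resting loosely on the inner lid's plate. Origin: centre of its skirt's lower edge, nested 3 mm above the inner lid's origin. Skirt inner radius 44 mm; top 19 to 23 mm up; in its middle an upright collar, 38 mm outer, 30 mm inner diameter, from 23 to 46 mm, out of which the inner lid's knob stands 25 mm.
- collar_top (a point): Centre of the collar's upper edge, 46 mm above the cover's lower edge. Grip the collar across its outside (38 mm), fingers reaching up to 20 mm below this point, with the knob standing free between the fingers.
- mug: Bystander: small cream mug with a handle, 59 x 83 x 55 mm. Origin: centre of its underside.
- spice_jar: Bystander: spice jar with a dark cap, 41 mm in diameter, 105 mm tall. Origin: centre of its underside.
- small_tin: Bystander: closed food tin, 57 mm in diameter, 72 mm tall. Origin: centre of its underside.

How it is judged (in metres and radians):
On the way, in this order (a step that is already met when the one before it is completed fails the run):
1. both lids, still nested, are lifted together off the mat (height (world z) of inner_lid above 0.04 m and horizontal distance between outer_cover and inner_lid below 0.008 m and z of outer_cover in the frame of inner_lid below 0.012 m), for 0.2 s.
2. the inner lid is fully home on the crock's neck, the cover still nested on it, and the fingers have let the lids go (z of inner_lid in the frame of crock between 0.06 and 0.07 m and horizontal distance between inner_lid and crock below 0.006 m and angle between the z axis of inner_lid and the z axis of crock, either way round below 0.06 rad and horizontal distance between outer_cover and inner_lid below 0.008 m and z of outer_cover in the frame of inner_lid below 0.012 m and contact force between the fingers and inner_lid below 0.2 N and contact force between the fingers and outer_cover below 0.2 N), for 0.2 s.
3. the cover alone is lifted clear above the knob, the inner lid staying home (z of inner_lid in the frame of crock between 0.06 and 0.07 m and horizontal distance between inner_lid and crock below 0.006 m and angle between the z axis of inner_lid and the z axis of crock, either way round below 0.06 rad and z of outer_cover in the frame of crock above 0.16 m), for 0.2 s.
At the end, for the whole second after the job is handed in: The fingers hold the cover still, its lower edge over 160 mm above the crock's underside (19 mm over the knob), clear of inner lid and crock; the inner lid is home: origin 60 to 70 mm above the crock's underside, within 6 mm of its axis and 0.06 rad of level, untouched; the crock upright (all of step 3 and contact force between the fingers and outer_cover above 1 N and contact force between outer_cover and inner_lid below 0.1 N and contact force between outer_cover and crock below 0.1 N and contact force between the fingers and inner_lid below 0.2 N and linear speed of outer_cover below 0.05 m/s and linear speed of inner_lid below 0.03 m/s and angle between crock's own z axis and vertical below 0.05 rad); the arm keeps its last pose, push and grip.
It fails at once if the cover parts from the inner lid (more than 12 mm up or 8 mm aside) while the inner lid is not home on the crock (not (horizontal distance between outer_cover and inner_lid below 0.008 m and z of outer_cover in the frame of inner_lid below 0.012 m) and not (z of inner_lid in the frame of crock between 0.06 and 0.07 m and horizontal distance between inner_lid and crock below 0.006 m and angle between the z axis of inner_lid and the z axis of crock, either way round below 0.06 rad)).
It fails at once if the inner lid drops onto the crock (faster than 0.35 m/s within 30 mm of home) (horizontal distance between inner_lid and crock below 0.02 m and z of inner_lid in the frame of crock below 0.097 m and linear speed of inner_lid above 0.35 m/s).
It fails at once if the crock is shoved more than 30 mm or tipped (distance of crock from where it was at the start of the episode above 0.03 m or angle between crock's own z axis and vertical above 0.25 rad).
It fails at once if the mug, spice jar or small tin is moved more than 30 mm (distance of any of mug, spice_jar, small_tin from where it was at the start of the episode above 0.03 m).
It also fails if it takes over 64 s, if anything falls off the work surface, if the arm or the gripper's body presses on something with over 40 N, if the wrist force passes 120 N, or if a joint passes its speed limit or range.

## Working session

There is one attempt and no reset: what is moved stays moved. The work goes in short steps, each a Python script; the robot and the scene stay as the last script left them, time stands still between calls to the robot, and variables do not carry over. Pictures are saved under pics/ and viewed, about 8 in all and at most 12, crops included, and the job is handed in when it is done.

```bash
mkdir -p pics
cat > h.py <<'E'
import numpy as np, cv2
from plant import arm, viewer
def cloud(name):
    m=viewer.camera_model(name); im,d=viewer.capture(name)
    K=np.array(m["K"]);R=cv2.Rodrigues(np.array(m["rvec"],float))[0];t=np.array(m["tvec"]).ravel()
    v,u=np.mgrid[:d.shape[0],:d.shape[1]]
    x=(u-K[0,2])/K[0,0];y=(v-K[1,2])/K[1,1]
    if name=="wrist":
        th=np.hypot(x,y);s=np.tan(th)/np.maximum(th,1e-9);x=x*s;y=y*s
    P=np.stack([x*d,y*d,d],-1)
    W=(P-t)@R
    W[d==0]=np.nan
    return im,W
def save(n,im): cv2.imwrite(f"pics/{n}.png",im[:,:,::-1])
E
python3 - <<'E'
from h import *
for n in("top","side"):
    im,W=cloud(n);np.save(n+".npy",W);save(n+"0",im)
    m=viewer.camera_model(n);R=cv2.Rodrigues(np.array(m["rvec"],float))[0];print(n,-R.T@np.array(m["tvec"]).ravel(),R[2])
a=cv2.imread("pics/top0.png");b=cv2.imread("pics/side0.png")
print(arm.current_clock(),arm.current_tcp_rot())
E
```

```text
top [4.29864202e-01 7.87135291e-04 1.01171827e+00] [ 0.05151844 -0.01037904 -0.99861811]
side [ 0.41701089 -0.67792823  0.59488655] [ 0.08203367  0.78262252 -0.61706763]
0.1 [[ 9.23852431e-01  3.82748761e-01 -2.69950615e-04]
 [ 3.82748708e-01 -9.23851223e-01  1.53143837e-03]
 [ 3.36761933e-04 -1.51814631e-03 -9.99998791e-01]]
```

View pics/top0.png

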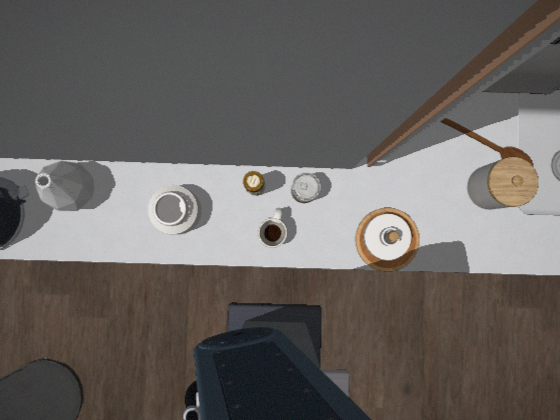

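View pics/side0.png

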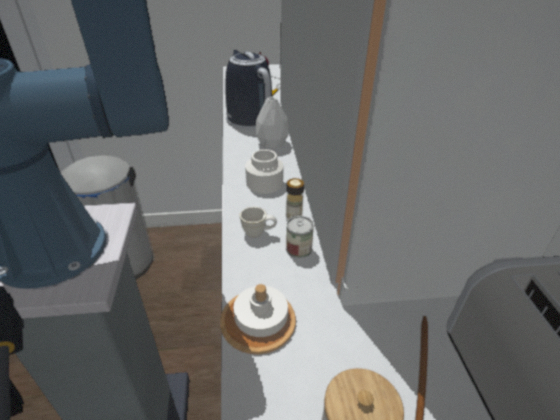

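The top picture shows the crock at about (174,209) and the lid set at (390,238) on its mat. The mug (272,232), spice jar (254,181) and tin (306,187) stand between them, with the dresser above row 165. The side view agrees with this layout. Next I'll measure positions.

Run:
```python
from h import *
W=np.load("top.npy")
def fit(P):
    # circle hull fit
    c,r=cv2.minEnclosingCircle(P[:,:2].astype(np.float32)); return np.round(c,4),round(r,4),len(P)
def sel(u0,u1,v0,v1,z0,z1):
    P=W[v0:v1,u0:u1].reshape(-1,3);return P[(P[:,2]>z0)&(P[:,2]<z1)]
for n,a in dict(table=(330,350,220,250,-.05,.05),rim=(140,210,178,240,.076,.095),body=(140,210,178,240,.03,.095),shoulder=(140,210,178,240,.045,.07),mat=(350,425,200,275,.005,.02),cover=(350,425,200,275,.025,.045),collar=(370,410,215,260,.05,.068),knob=(370,410,215,260,.075,.1),mug=(255,300,205,250,.02,.12),jar=(240,270,165,200,.05,.15),tin=(288,325,168,205,.03,.12),dresser=(200,340,60,160,.3,.9)).items():
    P=sel(*a)
    if len(P): print(n,fit(P),P.mean(0).round(4),P.min(0).round(3),P.max(0).round(3))
    else: print(n,0)
W=np.load("side.npy")
for n,a in dict(S_rim=(235,295,145,200,.078,.095),S_body=(235,295,145,200,.03,.095),S_cover=(215,300,280,350,.025,.045),S_knob=(240,280,275,310,.078,.1),S_mat=(215,300,280,350,.004,.02)).items():
    P=sel(*a)
    if len(P): print(n,fit(P),P.mean(0).round(4),P.min(0).round(3),P.max(0).round(3))
```

```text
table (array([ 0.439 , -0.1334]), 0.0372, 600) [ 0.439  -0.1333 -0.0011] [ 0.408 -0.155 -0.007] [ 0.47  -0.112  0.004]
rim (array([0.4808, 0.2108]), 0.0342, 317) [0.4799 0.2079 0.0828] [0.447 0.177 0.076] [0.512 0.245 0.088]
body (array([0.4802, 0.2106]), 0.0502, 1406) [0.4789 0.2039 0.0636] [0.432 0.161 0.03 ] [0.529 0.26  0.088]
shoulder (array([0.4806, 0.2107]), 0.0501, 992) [0.4791 0.2041 0.0584] [0.432 0.161 0.045] [0.529 0.26  0.069]
mat (array([ 0.4448, -0.2457]), 0.0855, 1447) [ 0.4244 -0.2334  0.0091] [ 0.365 -0.305  0.005] [ 0.506 -0.167  0.019]
cover (array([ 0.4376, -0.2291]), 0.0483, 1480) [ 0.4375 -0.227   0.0348] [ 0.391 -0.277  0.025] [ 0.484 -0.181  0.045]
collar (array([ 0.4378, -0.2285]), 0.0191, 126) [ 0.4375 -0.2267  0.0574] [ 0.42  -0.247  0.05 ] [ 0.456 -0.21   0.068]
knob (array([ 0.4389, -0.2284]), 0.01, 83) [ 0.4388 -0.2281  0.0822] [ 0.43  -0.238  0.077] [ 0.448 -0.219  0.086]
mug (array([0.4504, 0.0062]), 0.0413, 443) [0.4467 0.0075 0.0439] [ 0.41 -0.02  0.02] [0.489 0.038 0.059]
jar (array([0.5355, 0.0485]), 0.0209, 395) [0.5344 0.0472 0.0998] [0.516 0.028 0.05 ] [0.555 0.068 0.108]
tin (array([ 0.5327, -0.0554]), 0.0287, 680) [ 0.5316 -0.055   0.067 ] [ 0.504 -0.083  0.032] [ 0.561 -0.027  0.075]
dresser (array([0.5811, 0.0155]), 0.1046, 10736) [0.5812 0.0123 0.4854] [ 0.58  -0.089  0.3  ] [0.582 0.12  0.617]
S_rim (array([0.5042, 0.1368]), 0.1111, 244) [0.4879 0.1695 0.0838] [0.446 0.029 0.078] [0.532 0.244 0.095]
S_body (array([0.5553, 0.194 ]), 0.1666, 1141) [0.4801 0.1831 0.0622] [0.429 0.029 0.03 ] [0.579 0.359 0.095]
S_cover (array([ 0.4366, -0.2275]), 0.0489, 1643) [ 0.4358 -0.2385  0.0358] [ 0.389 -0.276  0.025] [ 0.484 -0.181  0.045]
S_knob (array([ 0.4377, -0.2273]), 0.0104, 98) [ 0.4373 -0.2298  0.0834] [ 0.429 -0.237  0.078] [ 0.446 -0.217  0.087]
S_mat (array([ 0.4364, -0.2393]), 0.0767, 1722) [ 0.4236 -0.2593  0.0107] [ 0.364 -0.297  0.004] [ 0.498 -0.174  0.02 ]
```

The two cameras agree to about 1.5 mm, and the heights and radii match the sheet. Next I'll grip the knob with the jaws along world y and the fingertips just above the collar, then lift.

```bash
cat >> h.py <<'E'
R=np.array([[1,0,0],[0,-1,0],[0,0,-1.]])
def st(s=""): print(s,round(arm.current_clock(),2),np.round(arm.current_position(),4),np.round(arm.current_contact_force(),2),round(arm.current_finger_gap(),4))
E
python3 - <<'E'
from h import *
for p in [(.4383,-.228,.25),(.38,-.228,.3),(.38,.21,.3),(.38,0,.3),(.48,.21,.3)]: 
    q=arm.inverse_kinematics(p,R);print(p,None if q is None else np.round(q,1))
x,y=.4383,-.228
arm.move_ptp((x,y,.25),R);arm.set_gripper(.05);st("above")
hit=arm.line_to((x,y,.1275),max_speed=.08,stop_force=4);st(hit)
arm.set_gripper(0.0);st("grip")
arm.line_to((x,y,.19),max_speed=.05);arm.sleep(.3);st("lift")
im,W=cloud("side");np.save("side1.npy",W);save("side1",im)
im,W=cloud("top");np.save("top1.npy",W);save("top1",im)
E
python3 -c "
import cv2,numpy as np
a=cv2.imread('pics/side1.png')[200:360,170:370];b=cv2.imread('pics/top1.png')[160:320,300:500]
cv2.imwrite('pics/c1.png',cv2.resize(np.hstack([a,b]),(800,320)))"
```

```text
(0.4383, -0.228, 0.25) [-41.3   3.1 106.5  -0.   70.4  48.7]
(0.38, -0.228, 0.3) [-46.4  -7.1 110.3  -0.   76.8  43.6]
(0.38, 0.21, 0.3) [ 13.2  -8.4 111.4  -0.   77.  103.2]
(0.38, 0, 0.3) [-18.1 -16.7 118.1  -0.   78.6  71.9]
(0.48, 0.21, 0.3) [ 10.6   3.9  99.5  -0.   76.5 100.6]
above 2.22 [ 0.4383 -0.228   0.25  ] [ 0.17 -0.6   0.25] 0.0502
False 3.9 [ 0.4386 -0.2282  0.128 ] [-0.19  0.77 -0.02] 0.0501
grip 4.47 [ 0.4383 -0.228   0.1275] [-0.85  0.95  0.58] 0.0192
lift 6.17 [ 0.4383 -0.2279  0.1898] [-0.02  0.36 -2.94] 0.0189
```

View pics/c1.png

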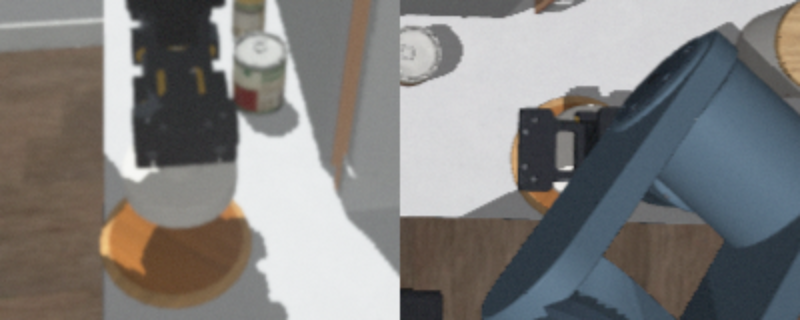

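The picture shows both lids hanging nested below the gripper, clear of the mat, and the wrist weight of 3 N matches 340 g. I'll measure the lids in hand, then carry them on the near side to above the crock.

```bash
cat >> h.py <<'E'
from scipy.optimize import least_squares
def arc(P,r):
    return least_squares(lambda c:np.hypot(P[:,0]-c[0],P[:,1]-c[1])-r,P[:,:2].mean(0)+[0,r/2],loss="soft_l1",f_scale=.001).x.round(4)
def near(W,c,rad,z0,z1):
    P=W.reshape(-1,3);return P[(np.hypot(P[:,0]-c[0],P[:,1]-c[1])<rad)&(P[:,2]>z0)&(P[:,2]<z1)]
E
python3 - <<'E'
from h import *
for n,z0 in(("side",.014),("side1",.0755)):
    W=np.load(n+".npy")
    P=near(W,(.438,-.228),.055,z0,z0+.016);P=P[P[:,1]<-.228];print(n,arc(P,.048),len(P),near(W,(.438,-.228),.05,.0,.12)[:,2].min() if 0 else '')
    for a in(-.02,-.01,0,.01,.02): 
        Q=near(W,(.438+a,-.27),.03,z0-.03 if n=="side1" else z0,.13);Q=Q[(abs(Q[:,0]-.438-a)<.004)&(Q[:,1]<-.228-.035)];print(Q[:,2].min().round(4) if len(Q) else None,end=' ')
for p in [(.438,-.228,.28),(.38,-.2,.28),(.38,.2,.28),(.4805,.2108,.28)]:
    arm.line_to(p,max_speed=.13 if p[0]<.4 else .08);st()
arm.sleep(.3)
W0=np.load("top.npy");W1=np.load("side.npy")
P=near(W1,(.4805,.2108),.055,.015,.05);P=P[P[:,1]<.21-.01];print("crock side",arc(P,.05),len(P))
im,W=cloud("side");np.save("side2.npy",W);save("side2",im)
P=near(W,(.4805,.2108),.06,.167,.181);P=P[P[:,1]<.21];print("cover",arc(P,.048),len(P))
im,W=cloud("wrist");save("wrist2",im)
cv2.imwrite("pics/c2.png",np.hstack([cv2.resize(cv2.imread("pics/side2.png")[90:230,180:340],(400,350)),cv2.resize(cv2.imread("pics/wrist2.png"),(400,350))]))
E
```

```text
side [ 0.4366 -0.2263] 280 
0.0155 0.0147 0.0141 0.0149 0.015 side1 [ 0.4366 -0.2269] 329 
0.0754 0.0783 0.0768 0.0774 0.0749  7.55 [ 0.4377 -0.2278  0.2793] [-0.56  0.34 -3.7 ] 0.0192
 8.19 [ 0.3804 -0.2004  0.2803] [-0.31 -0.18 -3.27] 0.0191
 11.42 [0.3801 0.1998 0.28  ] [ 0.54  0.09 -3.72] 0.0189
 12.83 [0.4801 0.2108 0.28  ] [ 1.03  0.36 -3.13] 0.0189
crock side [0.4784 0.2135] 417
cover [0.4787 0.2117] 216
```

View pics/c2.png

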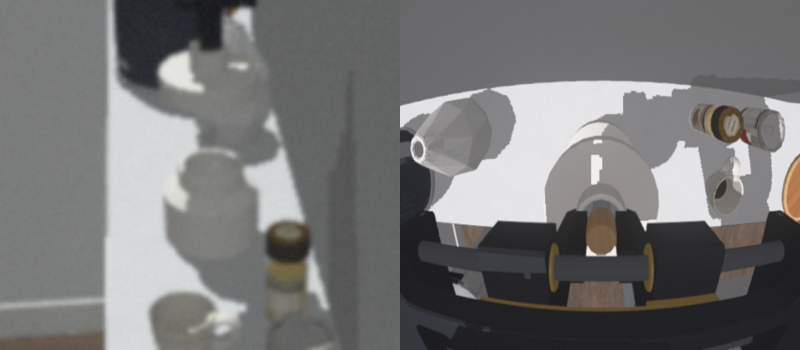

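The left half shows the lid set hanging over the crock, nested and level. The wrist view on the right shows the knob centred between the pads. Corrected for the side camera's bias, the crock is at about (.4803, .2116). I'll lower gently from here.

Run:
```python
from h import *
x,y=.4803,.2116
arm.line_to((x,y,.21),max_speed=.06);arm.sleep(.3);st("pre")
hit=arm.line_to((x,y,.1815),max_speed=.02,stop_force=2.5);st(hit)
arm.sleep(.2);st()
im,W=cloud("side");save("side3",im);np.save("side3.npy",W)
P=near(W,(.4805,.2108),.06,.075,.086);P=P[P[:,1]<.21];print("cover",arc(P,.048),len(P))
cv2.imwrite("pics/c3.png",cv2.resize(im[90:230,180:340,::-1],(480,420)))
```

```text
pre 14.85 [0.4804 0.2116 0.2102] [ 0.91 -0.3  -2.49] 0.0191
True 16.01 [0.4802 0.2116 0.1844] [0.23 0.74 5.08] 0.0193
 16.21 [0.4802 0.2116 0.1844] [-0.23 -0.03  5.38] 0.0193
cover [0.4785 0.2124] 140
```

View pics/c3.png

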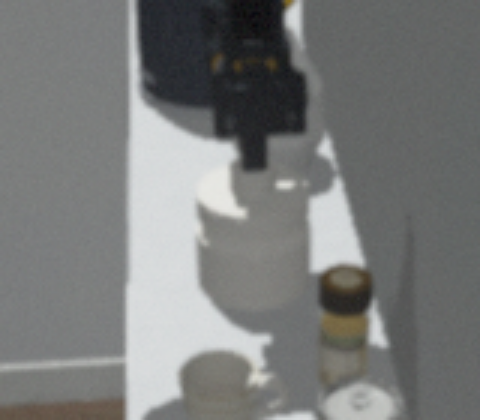

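The lids are seated at TCP z 0.1844, against a predicted 0.1845. I'll release, then move down to the collar (top at z≈0.116) and check the picture before gripping.

Run:
```python
from h import *
x,y=.4803,.2116
arm.set_gripper(.065);arm.sleep(.5);st("open")
arm.line_to((x,y,.25),max_speed=.1);arm.sleep(.3)
im,W=cloud("side");save("side4",im)
P=near(W,(.4805,.2108),.06,.074,.086);P=P[P[:,1]<.21];print("cover",arc(P,.048),len(P))
Q=near(W,(.4805,.2108),.014,.125,.155);print("knob",cv2.minEnclosingCircle(Q[:,:2].astype(np.float32)),Q.max(0).round(4),len(Q))
Q=near(W,(.4805,.2108),.022,.098,.1145);print("collar",arc(Q[Q[:,1]<.215],.019),Q[:,2].max())
iw,Ww=cloud("wrist")
cv2.imwrite("pics/c4.png",np.hstack([cv2.resize(im[90:230,180:340,::-1],(400,350)),cv2.resize(iw[:,:,::-1],(400,350))]))
```

```text
open 17.57 [0.4791 0.2114 0.1829] [ 0.    0.13 -0.08] 0.0647
cover [0.4785 0.2126] 156
knob ((0.47902509570121765, 0.2095567286014557), 0.010567126795649529) [0.4884 0.2187 0.143 ] 71
collar [0.4787 0.2125] 0.11420861094874607
```

View pics/c4.png

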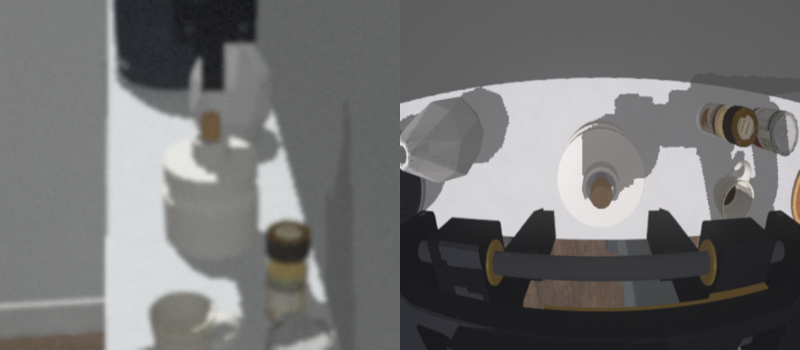

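The lids sit nested and level on the crock, with the knob at wrist pixel (600,190), centred between the open fingers. Now I'll grip the collar.

Run:
```python
from h import *
x,y=.4803,.2114
arm.line_to((x,y,.19),max_speed=.1)
hit=arm.line_to((x,y,.1625),max_speed=.05,stop_force=4);arm.sleep(.2);st(hit)
if not hit:
    arm.set_gripper(.0);arm.sleep(.2);st("grip")
    if .036<arm.current_finger_gap()<.040:
        arm.line_to((x,y,.1825),max_speed=.03);st("up")
        arm.line_to((x,y,.2835),max_speed=.06);arm.sleep(.5);st("held")
im,W=cloud("side");save("side5",im)
for n,z0,r in(("cover",.195,.048),("crock",.02,.05)):
    P=near(W,(.4805,.2108),.06,z0,z0+.014 if r<.05 else .045);P=P[P[:,1]<.205];print(n,arc(P,r),len(P))
Q=near(W,(.4805,.2108),.014,.12,.155);print("knob",cv2.minEnclosingCircle(Q[:,:2].astype(np.float32)),Q.max(0).round(4),len(Q))
Q=near(W,(.4805,.2108),.06,.16,.21);print("cover edge z",np.percentile(Q[:,2],[0,2,5]))
iw,Ww=cloud("wrist")
cv2.imwrite("pics/c5.png",np.hstack([cv2.resize(im[70:230,180:340,::-1],(400,400)),cv2.resize(iw[:,:,::-1],(400,400))]))
```

```text
False 20.43 [0.4805 0.2115 0.1628] [-0.19 -0.46  0.25] 0.0652
grip 21.17 [0.4804 0.2114 0.1626] [-0.63  0.74  0.76] 0.0376
up 21.98 [0.4802 0.2114 0.1824] [-0.24  0.07 -2.79] 0.0378
held 24.32 [0.4803 0.2114 0.2835] [-0.4  -0.12 -0.86] 0.0378
cover [0.4786 0.2116] 231
crock [0.4785 0.2136] 301
knob ((0.47921615839004517, 0.20906560122966766), 0.010247175581753254) [0.4879 0.2174 0.1433] 80
cover edge z [0.19108235 0.19211823 0.19277877]
```

View pics/c5.png

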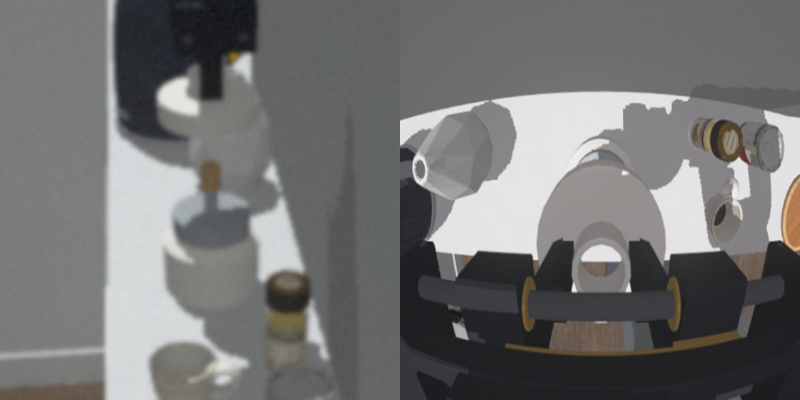

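The cover is held alone with its lower edge at z≈0.191, about 5 cm above the knob top (≈0.142). The steel inner lid sits level on the crock, and the crock and bystanders haven't moved. Handing in.

```bash
python3 -c "
from h import *
st();arm.finish_job()"
```

```text
24.42 [0.4803 0.2114 0.2835] [-0.21 -0.9  -2.55] 0.0373
the job is handed in; nothing more can be done
```

I placed the lid set on the crock in one piece, then lifted the outer cover off by its collar. I handed in at 24.4 s with the cover held up; no verdict was reported.

**Placing:** I carried both lids by the knob round the robot side and lowered them slowly. Contact came at TCP height 0.1844 m against the 0.1845 m expected for fully home. I then opened the fingers, and the lids stayed nested and level.

**Last checks:**
- **Cover:** the gap on the collar was about 37.5 mm (38 mm nominal). The lower edge was at about z 0.191 m, roughly 5 cm above the knob top at about 0.142 m.
- **Inner lid:** by eye it sits level on the neck. The knob position changed by less than 1 mm between release and lifting the cover.
- **Crock:** the side camera put it at the same place before and after.
- **Mug, spice jar and tin:** they look unmoved in the final pictures, but I did not measure them again.

**Disagreements:**
- The two cameras differed by about 1–2 mm in x and y. I corrected for that, and it is well inside the fit's clearance.
- The wrist force reading is noisy. With the cover held it read −0.9 N, then −2.6 N just before hand-in; the cover's weight is about 2 N.

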